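Lock the shaker's clamp bar with its hairpin clip

ROBOT

A 6-joint arm with a two-finger parallel gripper is mounted at the origin on the work surface. World frame = base frame: x ahead of the robot, y to its left, z up, the work surface at z = 0. Lengths are in mm, angles in rad, forces in N, time in s.
With the tool pointing down it reaches from about 350 to 975 mm from the base axis. Payload 7.1 kg.
Tool frame: the origin (TCP) lies at the very end of the fingers, on their centre line; the grasp point (between the pads) lies 19 mm behind it; z points along the fingers, y is the line along which they close (so a half turn about z gives the same grasp; the last joint's range is limited). The gripper opens to 88 mm and grips with 3 to 60 N. Pads are 20 mm wide; open, the fingers measure 115 mm over their backs; the gripper's body (75 mm by 178 mm) begins 61 mm behind the grasp point.
Start: joints at [1.123, 0.423, 1.63, -0, 1.089, -0.019], TCP at [259.83, 568.413, 222.675] pointing down, gripper open.
Joint ranges: [-3, 3], [-0.9, 2.11], [0.09, 2.58], [-1.31, 4.45], [0.11, 2.69], [-2.54, 2.54]. Speed limits (rad/s): [2.39, 2.39, 3.01, 3.14, 3.14, 3.14].

INTERFACE

Orientations are given as a rotation vector (axis times angle).
In Python, from workcell import get_obs, get_image, job, models gives the robot as it stands.
- The arm moves only by the tool jog_arm, never from a script. Its argument "increments" is one flat list of numbers, 7 for each row, row after row: the turn, a rotation vector about the tool's x, y, z in degrees, then the shift along the tool's x, y, z in mm, then the opening in per cent of the stroke, from 0 (shut) to 100 (fully open). A call has 1 to 12 rows; each row shifts and turns the commanded pose from where the row before left it, along the tool's axes as they then stand; what a row does not reach is not made up. A row lasts 1/8 s, in which the tool goes at most 62.5 mm and 10.7 degrees, less where a joint would pass 70% of its speed; a pose out of reach is approached as far as the arm can. A call is refused whole if a number of a shift passes 62.5 or a number of a turn 10.7, either way. A call with a gripper value outside its range is refused whole. The fingers move at their own pace and stop on an object; the grip force is fixed at half the most. Time passes only in rows, so rows that do not move let the fingers close. It gives the time, the measured TCP pose, the force, the opening and the grip force at its end, in the units of the state.
- get_obs(): the state, without advancing time (a new reading comes with each control period).
- get_image(name): name is "scene" or "side" or "wrist"; returns a dict with "pixels" (384x512x3 uint8, blue, green, red), "depth" (384x512 float32, mm along the optical axis (not along the pixel's ray), 0 where there is no reading), "fx", "fy", "cx", "cy" (pixels), "k1" (the pictures are not rectified: a ray, as slopes to the right and down, at radius r is drawn at 1 + k1 r^2 times it, then the intrinsics apply), "cam_to_world" (4x4, takes a point from camera to world coordinates); the wrist camera has in their place "tool_from_camera" (4x4, takes a point from camera to tool coordinates, whose origin is the TCP and whose axes are the flange's). Camera axes: x right, y up, looking along -z (the intrinsics and any distortion apply to the point x, -y, -z); pixel columns grow to the right and rows downward; lengths in mm; the calibration is good to about 2 mm. A picture is of the moment at which its call begins: read the wrist's pose just before it.
- job.close_job(): hands the job in; it is judged then, once.
Trained networks look in the newest picture that a camera, given by its name, has taken for a name from the list of things; names that differ only in an ending like _2 or _b are one class to them, and where a whole thing is asked for, a point or a joint stands for the part that bears it (a point fixed in the world has none). Each returns a list of dicts, best first, with "p" (0 to 1); they miss things now and then, are a little off and sometimes report something else, mostly with a low value. They report only what shows in the picture. A call takes as long as a camera call. They do not tell look-alikes from the thing itself.
- models.look_for(target, camera): "centre" ([x, y, z] in mm, in world coordinates, good to about 4 mm: the middle of the surface that is visible of it).
- models.regions_of(target, camera): "region" (384x512 bool, what is visible of it).
The state is a dict: "t": time; "qpos": joint angles; "qvel": joint speeds; "joint_torque": joint torques, N m; "ee_pos": TCP position; "orientation": TCP orientation; "ft_force": force on the tool from outside, world axes, zero at the start; "moment": the same for the moment, N m; "width": finger opening in mm; "grasp_force": force on a finger pad.
Only numpy, scipy, OpenCV 4.12 (cv2) and the standard library are available. Lean on these libraries where they do the work, as an engineer would, in place of code of your own. Each camera call takes 0.05 s, during which the arm holds its last target. There are 200 camera calls.

TASK

Fold the steel clamp bar of the lab shaker fully down over the tube rack, so that the drilled pin stands up through the opening in the bar's end. Then slide the hairpin clip along its channel, straight leg through the pin's hole, until the clip is fully home and its bend hugs the shank. Let go, and leave the jar, the bottle and the tip box where they stand.

Things in the scene. Friction and masses are not known exactly. Their poses are not given: they have to be found in the camera images.
- shaker: Lab shaker, white body and aluminium platform, 340 x 270 mm, platform 70 mm high, fixed on the bench at any yaw; origin under its centre. Axes: z up, x the way the clip is pushed in, y from the bar's hinge to the pin. Carries a tube rack, the bar, the pin and the clip's channel.
- pin_hole (a point): Centre of the cross hole in the fixed upright steel pin (shank 22 mm across, its top 20 mm above this point). Axes as the shaker: the hole runs along x, 8 mm wide and 10 mm high, flared mouths. The clip goes in along +x: its sprung leg spreads over the shank (up to 10 to 17 N), then it snaps in and a lug on the clip stops against the pin.
- channel (a point): Point on top of the level ledge that the clip lies on, 24 mm before the pin, 3 mm lower than pin_hole (121 mm above the bench). The ledge runs from here 182 mm back along -x. Two rails on it, 6 mm high and 6 mm wide, inner faces 10.3 mm to the -y side and 21.3 mm to the +y side of this point, guide the clip in line with the hole. Axes as the shaker.
- bar_hinge (a point): Fixed point on the hinge axis of the clamp bar, at the middle of the bar's width; axes as pin_hole. It lies 180 mm along -y from the pin and 10 mm lower than pin_hole. The hinge axis is x.
- bar (a joint): Clamp bar: flat steel, 40 mm wide, 8 mm thick, centred on the hinge axis, 208 mm long, with an opening 26 x 30 mm near its end that drops over the pin. Rad: 0 = fully down and level (top 3 mm below the ledge), larger = raised; starts at 0.6 to 1.15, free end up, leaning to the pin. A stiff hinge holds it where it is left; 1 to 4 N moves it. The clip passes just above it.
- clip_block (a point): Centre of the black plastic block on the rear end of the loose hairpin clip (steel wire 6 mm thick, 144 mm long, about 95 g). Block 28 mm long (x), 29 mm wide (y); top 26 mm, centre 15.5 mm above the ledge; its lowest 5 mm are open wire loop, flush with the rear face 14 mm behind this point. Push it there, or pinch it. Axes are the clip's: x along the straight leg to the pin, z up.
- clip_bend (a point): Middle of the clip's hugging bend, on the axis of the straight leg: it must finally lie at pin_hole. It is 72 mm forward of clip_block in x, 5.5 mm along -y from it and 12.5 mm lower. Axes as clip_block.
- clip_tip (a point): Tip of the clip's straight leg, 58 mm forward of clip_bend. It starts 28 to 53 mm short of pin_hole.
- clip_spring (a joint): Sprung leg of the clip, rad: 0 = at rest beside the straight leg, about 0.08 while it is spread over the shank, near 0 again when its bend hugs the shank.
- jar: Bystander: round glass jar, 86 mm across, 110 mm high, standing on the bench; origin at the centre of its underside.
- bottle: Bystander: white bottle with a blue cap, 70 mm across, 150 mm high; origin at the centre of its underside.
- tipbox: Bystander: pipette tip box with a white lid, 120 x 85 x 62 mm; origin at the centre of its underside.
Mind the look-alikes: they are no part of the job. Of the things like the part that bears clip_block, leave any that is orange, red or yellow; of the rest the smaller one is meant.

How it is judged (in metres and radians):
On the way, in this order (a step that is already met when the one before it is completed fails the run):
1. the bar is fully down while the clip is still out of the pin (value of joint bar below 0.05 rad and x of clip_tip in the frame of pin_hole below -0.008 m), for 0.2 s.
2. the clip's straight leg is through the hole and its sprung leg spreads over the shank (x of clip_tip in the frame of pin_hole above 0.02 m and value of joint clip_spring above 0.04 rad).
At the end, for the whole second after the job is handed in: The bar is down (within 0.05 rad), the clip lies along the hole (within 0.12 rad) with its bend within 5 mm of the centre of the hole, its sprung leg closed round the shank (below 0.035 rad), at rest (value of joint bar below 0.05 rad and distance between clip_bend and pin_hole below 0.005 m and angle between the x axis of shaker and the x axis of clip_bend, either way round below 0.12 rad and value of joint clip_spring below 0.035 rad and linear speed of clip below 0.01 m/s); the robot touches nothing.
It fails at once if the jar is shifted by more than 30 mm (distance of jar from where it was at the start of the episode above 0.03 m).
It fails at once if the bottle is shifted by more than 30 mm (distance of bottle from where it was at the start of the episode above 0.03 m).
It fails at once if the tip box is shifted by more than 30 mm (distance of tipbox from where it was at the start of the episode above 0.03 m).
It also fails if it takes over 45 s, if anything falls off the work surface, if the arm or the gripper's body presses on something with over 40 N, if the wrist force passes 120 N, or if a joint passes its speed limit or range.

## Working session

There is one attempt and no reset: what is moved stays moved. The work goes in short steps, Python scripts to look and compute and a tool call to move; the robot and the scene stay as the last step left them, time stands still between calls to the robot, and variables do not carry over. Pictures are saved under pics/ and viewed, at most 10 in all, crops included, and the job is handed in when it is done.

Besides the shell and the picture viewer there is one more tool, called after "Emit:" in YAML: its name, and indented under it one key for each argument. jog_arm: Moves the arm, as the interface text tells. Its arguments: {"type":"object","properties":{"increments":{"type":"array"}},"required":["increments"]}

```bash
mkdir -p pics
cat > h.py <<'E'
import numpy as np, cv2
from scipy.spatial.transform import Rotation as R
from workcell import get_obs, get_image, job, models
def tool():
    o=get_obs(); T=np.eye(4); T[:3,:3]=R.from_rotvec(o["orientation"]).as_matrix(); T[:3,3]=o["ee_pos"]; return T
def shot(n):
    T=tool(); im=get_image(n)
    im["M"]=np.array(im["cam_to_world"]) if "cam_to_world" in im else T@np.array(im["tool_from_camera"])
    return im
def cloud(im):
    h,w=im["depth"].shape; u,v=np.meshgrid(np.arange(w),np.arange(h))
    K=np.array([[im["fx"],0,im["cx"]],[0,im["fy"],im["cy"]],[0,0,1.]])
    p=cv2.undistortPoints(np.stack([u,v],-1).reshape(-1,1,2).astype(np.float64),K,np.array([im["k1"],0,0,0,0.])).reshape(h,w,2)
    d=im["depth"].astype(float); c=np.stack([p[...,0]*d,-p[...,1]*d,-d],-1)
    W=c@im["M"][:3,:3].T+im["M"][:3,3]; W[d==0]=np.nan; return W
E
python3 - <<'E'
from h import *
a=[]
for n in["scene","side"]:
    im=shot(n); a.append(im["pixels"]); W=cloud(im); np.save(n+".npy",W); cv2.imwrite(n+"_raw.png",im["pixels"])
    print(n,im["M"][:3,3].round())
    for t in["shaker","bar","clip_block","jar","bottle","tipbox"]:
        for r in models.look_for(t,n)[:4]: print(t,np.round(r["centre"]),round(r["p"],2))
for n,p in zip("ab",a): cv2.imwrite(f"pics/{n}.png",cv2.resize(p,(800,600)))
E
```

```text
scene [1065.  453.  842.]
shaker [664. -86.  72.] 0.89
bar [ 686. -118.  194.] 0.6
bar [ 523. -446.   82.] 0.48
bar [530. -38. 128.] 0.22
clip_block [477. 174.   7.] 0.96
clip_block [ 355. -166.   14.] 0.69
clip_block [186. 273.  12.] 0.66
clip_block [526. -38. 129.] 0.59
jar [668. 336. 101.] 0.73
tipbox [490. 380.  60.] 0.96
side [ 190. -995. 1114.]
shaker [ 591. -170.   70.] 0.67
bar [ 680. -151.  172.] 0.92
clip_block [175. 261.  13.] 0.67
clip_block [693. 144.   8.] 0.64
clip_block [ 589. -171.   67.] 0.6
clip_block [530. -43. 128.] 0.59
jar [638. 297.  75.] 0.79
bottle [ 499. -480.   97.] 0.69
tipbox [458. 344.  67.] 0.86
tipbox [ 683. -148.  172.] 0.15
```

View pics/a.png

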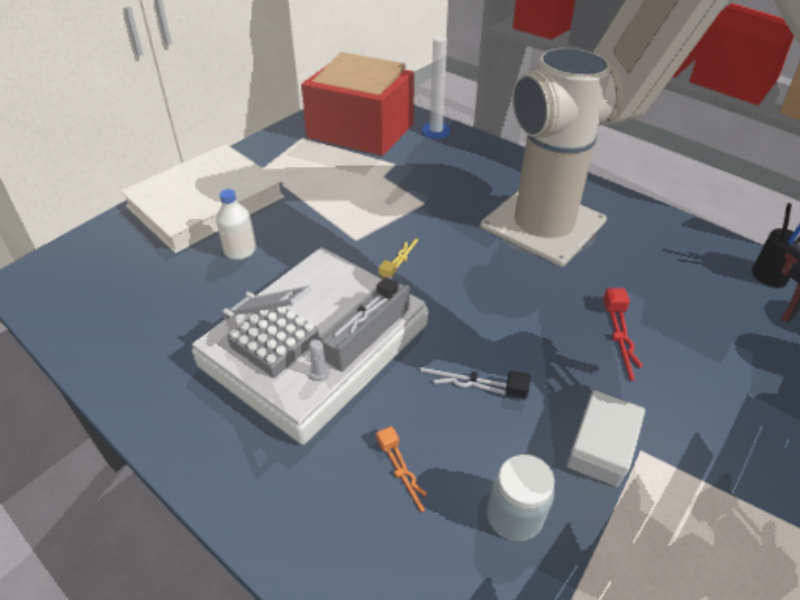

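View pics/b.png

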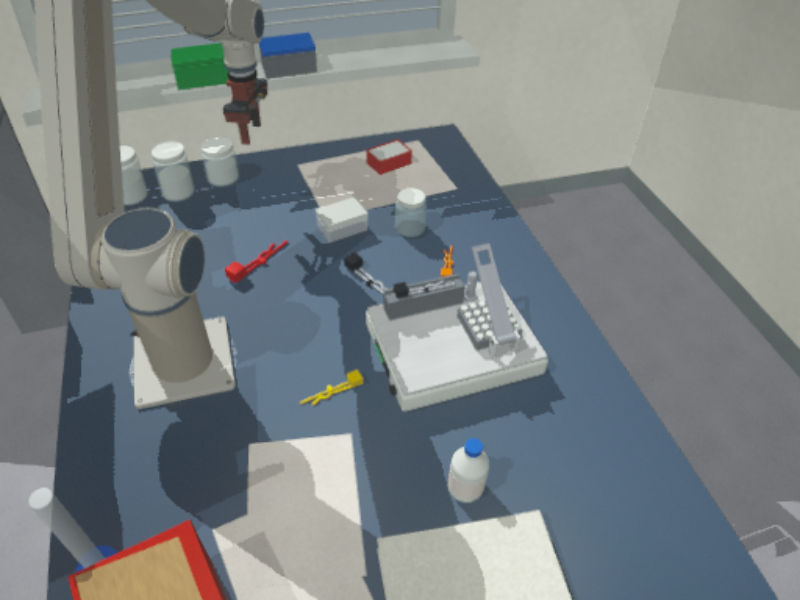

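The images show five clip-like things. In scene pixels of the 800x600 view:
- Black on the channel (387,288).
- Larger black on the bench (517,384).
- Red (617,300), orange (388,438) and yellow (387,268).

The black one on the ledge fits: it isn't a warning colour, it looks smaller, and it sits in the channel at z≈128. I'll measure and confirm with a crop.

Run:
```python
from h import *
S=[]
for n in["scene","side"]:
    W=np.load(n+".npy"); I=cv2.imread(n+"_raw.png")
    P=W.reshape(-1,3); C=I.reshape(-1,3).astype(int)
    near=(np.hypot(P[:,0]-640,P[:,1]+90)<260)
    m=near&(P[:,2]>40)&(P[:,2]<76)
    r=cv2.minAreaRect(P[m][:,:2].astype(np.float32)); print(n,"body rect",r)
    # ledge top
    m=near&(P[:,2]>115)&(P[:,2]<130); r=cv2.minAreaRect(P[m][:,:2].astype(np.float32)); print("ledge level",m.sum(),r)
    m=near&(P[:,2]>100)&(P[:,2]<150)&(C.max(1)<60); print("black",m.sum(),P[m].mean(0).round(1) if m.any() else 0, P[m].min(0).round() if m.any() else 0,P[m].max(0).round() if m.any() else 0)
    m=near&(P[:,2]>150); print("high",m.sum(),P[m].min(0).round(),P[m].max(0).round())
    for r in models.look_for("clip_block",n)[:0]: pass
W=np.load("scene.npy")
for v in range(214,250,4): print(v,[W[v,u].round().tolist() for u in (200,203,206)])
I=cv2.imread("scene_raw.png"); s=cv2.imread("side_raw.png")
a=cv2.resize(I[140:260,120:350],(800,417),interpolation=2)[:, :]
b=cv2.resize(s[140:260,220:360],(400,343))
cv2.imwrite("pics/c.png",a)
# block-like sizes on bench vs ledge
for (u,v,name) in[(248,184,"ledge"),(331,246,"bench")]:
    w=W[v-12:v+13,u-14:u+15].reshape(-1,3); c=I[v-12:v+13,u-14:u+15].reshape(-1,3).max(1)
    q=w[c<45]; print(name,len(q),cv2.minAreaRect(q[:,:2].astype(np.float32)),q[:,2].max())
```

```text
scene body rect ((608.8546752929688, -129.51620483398438), (339.25048828125, 268.9437561035156), 2.3064749240875244)
ledge level 1020 ((592.3126220703125, -124.87290954589844), (238.9878387451172, 222.52337646484375), 1.8898916244506836)
black 40 [515.9 -34.9 138.5] [500. -50. 129.] [521. -24. 146.]
high 362 [ 499. -181.  150.] [704. -31. 245.]
side body rect ((597.4249877929688, -136.99691772460938), (350.020263671875, 270.18115234375), 1.913647174835205)
ledge level 643 ((617.3710327148438, -94.35470581054688), (160.25527954101562, 320.1907043457031), 46.97871017456055)
black 58 [502.6 -48.3 142.9] [488. -60. 124.] [565. -31. 150.]
high 492 [ 501. -182.  150.] [702. -33. 244.]
214 [[640.0, -90.0, 97.0], [628.0, -92.0, 85.0], [649.0, -55.0, 129.0]]
218 [[677.0, -45.0, 145.0], [672.0, -39.0, 145.0], [653.0, -52.0, 120.0]]
222 [[686.0, -36.0, 145.0], [679.0, -33.0, 142.0], [673.0, -29.0, 139.0]]
226 [[687.0, -37.0, 130.0], [683.0, -31.0, 131.0], [675.0, -29.0, 126.0]]
230 [[689.0, -37.0, 117.0], [684.0, -32.0, 116.0], [677.0, -29.0, 112.0]]
234 [[688.0, -40.0, 99.0], [685.0, -33.0, 101.0], [680.0, -27.0, 101.0]]
238 [[687.0, -45.0, 78.0], [685.0, -34.0, 85.0], [678.0, -32.0, 80.0]]
242 [[695.0, -37.0, 76.0], [689.0, -32.0, 74.0], [685.0, -25.0, 76.0]]
246 [[702.0, -31.0, 71.0], [696.0, -26.0, 70.0], [691.0, -21.0, 69.0]]Traceback (most recent call last):
  File "<stdin>", line 23, in <module>
    return umr_maximum(a, axis, None, out, keepdims, initial, where)
ValueError: zero-size array to reduction operation maximum which has no identity
```

View pics/c.png

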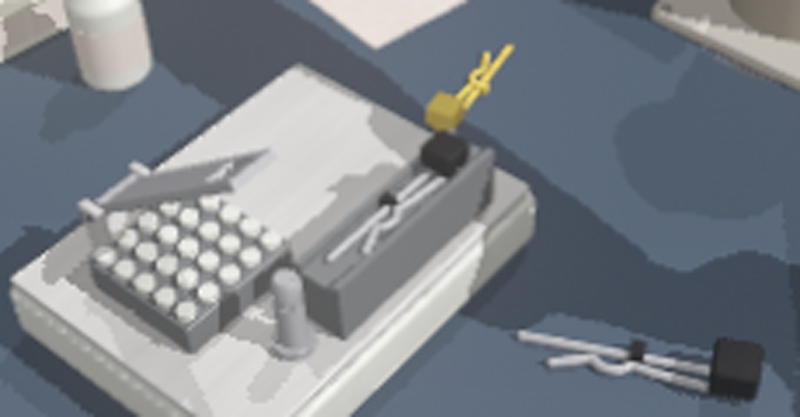

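The crop confirms it. The target is the small black block at crop (445,153), lying in the channel, and the bench clip at (735,370) is visibly larger. The shaker yaw is about 2°, with the pin near (680,-42). Next is the tool frame.

Run:
```python
from h import *
T=tool(); print(T.round(3)); o=get_obs(); print(o["t"],o["width"],o["ft_force"])
im=get_image("wrist"); print(np.array(im["tool_from_camera"]).round(3),im["fx"])
```

```text
[[-9.09000e-01  4.16000e-01 -0.00000e+00  2.59817e+02]
 [ 4.16000e-01  9.09000e-01  0.00000e+00  5.68398e+02]
 [ 0.00000e+00 -0.00000e+00 -1.00000e+00  2.22688e+02]
 [ 0.00000e+00  0.00000e+00  0.00000e+00  1.00000e+00]]
0.8 87.85022725770237 [-0.90188628  0.18228139 -0.09955174]
[[-1.00000e-03  9.65000e-01  2.62000e-01  7.32800e+01]
 [ 1.00000e+00  1.00000e-03  1.00000e-03 -3.06000e-01]
 [ 1.00000e-03  2.62000e-01 -9.65000e-01 -1.62174e+02]
 [ 0.00000e+00  0.00000e+00  0.00000e+00  1.00000e+00]] 271.2316649008185
```

Emit:
jog_arm:
  increments: [0, 0, 10.6, 0, 0, -30, 0, 0, 0, 10.6, 0, 0, -30, 0, 0, 0, 10.6, 0, 0, -30, 0, 0, 0, 10.6, 0, 0, -30, 0, 0, 0, 10.6, 0, 0, -30, 0, 0, 0, 10.4, 0, 0, 0, 0, 0, 0, 0, -50, 28, 0, 0, 0, 0, 0, -50, 28, 0, 0, 0, 0, 0, -50, 28, 0, 0, 0, 0, 0, -50, 28, 0, 0, 0, 0, 0, -50, 28, 0, 0, 0, 0, 0, -50, 28, 0, 0]

```text
t: 2.35
ee_pos: [439.1, 272.9, 372.9]
orientation: [2.181, 2.261, 0.001]
ft_force: [0.5, 0.0, 0.1]
width: 0.6
grasp_force: 0.0
```

Emit:
jog_arm:
  increments: [0, 0, 0, -50, 28, 0, 0, 0, 0, 0, -50, 28, 0, 0, 0, 0, 0, -50, 28, 0, 0, 0, 0, 0, -50, 28, 0, 0, 0, 0, 0, -50, 20, 0, 0, 0, 0, 0, -50, 20, 0, 0, 0, 0, 0, -50, 20, 0, 0, 0, 0, 0, 0, 0, 0, 0, 0, 0, 0, 0, 0, 0, 0]

```text
t: 3.48
ee_pos: [622.3, -68.8, 372.4]
orientation: [-2.182, -2.259, 0.0]
ft_force: [-0.2, -0.1, -0.3]
width: 0.6
grasp_force: 0.0
```

Run:
```python
from h import *
T=tool(); print(T.round(3)); o=get_obs(); print(o["t"],o["width"],o["ft_force"],o["qpos"])
im=shot("wrist"); W=cloud(im); np.save("w1.npy",W); cv2.imwrite("w1_raw.png",im["pixels"])
for t in["clip_block","bar"]:
    for r in models.look_for(t,"wrist")[:3]: print(t,np.round(r["centre"],1),round(r["p"],2))
cv2.imwrite("pics/d.png",cv2.resize(im["pixels"],(800,600)))
P=W.reshape(-1,3); m=(P[:,2]>40)&(P[:,2]<76)
print("body",cv2.minAreaRect(P[m][:,:2].astype(np.float32)))
```

```text
[[-3.50000e-02  9.99000e-01 -1.00000e-03  6.22303e+02]
 [ 9.99000e-01  3.50000e-02  1.00000e-03 -6.87890e+01]
 [ 1.00000e-03 -1.00000e-03 -1.00000e+00  3.72413e+02]
 [ 0.00000e+00  0.00000e+00  0.00000e+00  1.00000e+00]]
3.475 0.5870075059501164 [-0.2074301  -0.13352495 -0.28226348] [-1.29309414e-01  2.97481895e-01  1.46554185e+00  4.31870479e-04
  1.37933484e+00 -1.64367210e-01]
clip_block [482.6 134.6  11.3] 0.9
clip_block [ 342.6 -164.     7.3] 0.72
clip_block [690.9 126.8   2.8] 0.71
bar [ 682.  -108.   206.8] 0.68
body ((596.39599609375, -129.63975524902344), (346.0665283203125, 262.50341796875), 1.9334352016448975)
```

View pics/d.png

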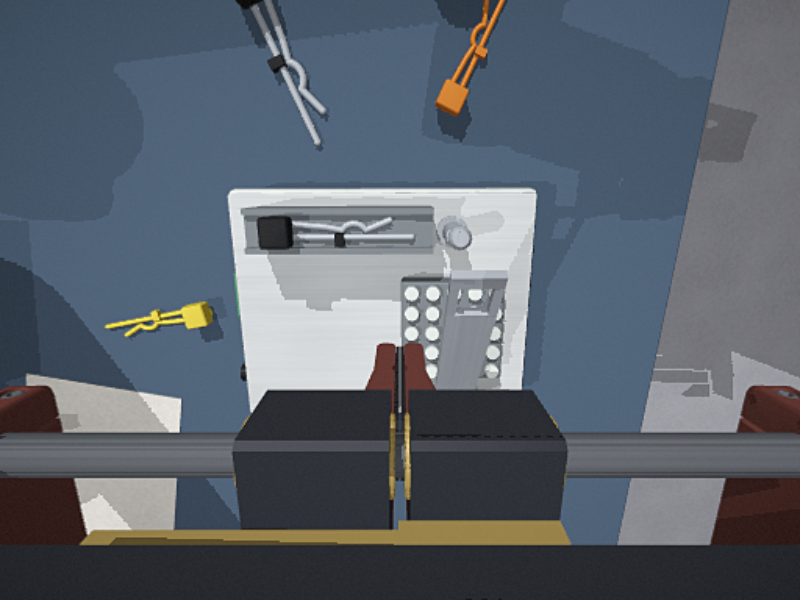

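The wrist view shows the shaker square to the image. The block is at (275,232), the leg tip at (413,237), the pin top at (457,237), and the bar at (475,330) with its opening at (475,293).

Run:
```python
from h import *
W=np.load("w1.npy"); I=cv2.imread("w1_raw.png")
def reg(u0,u1,v0,v1): 
    s=(slice(int(v0*.64),int(v1*.64)),slice(int(u0*.64),int(u1*.64))); return W[s].reshape(-1,3),I[s].reshape(-1,3)
q,c=reg(250,300,208,258); m=(c.max(1)<70)&(q[:,2]>140); print("block top",q[m].mean(0),q[m].min(0),q[m].max(0))
q,c=reg(438,475,215,255); m=q[:,2]>138; print("pin top",q[m].mean(0),q[m].min(0),q[m].max(0))
q,c=reg(400,420,230,243); m=(q[:,2]>122.); print("tip",q[m].min(0),q[m].max(0))
q,c=reg(240,440,203,258); m=(q[:,2]>116)&(q[:,2]<131); print("ledge",cv2.minAreaRect(q[m][:,:2].astype(np.float32)),np.median(q[m],0))
q,c=reg(430,515,265,400); m=(q[:,2]>140)
f=q[m]; print("bar",f.min(0),f.max(0)); p=np.polyfit(f[:,1],f[:,2],1); print(p,np.arctan(p[0]))
print(np.polyval(p,[-110,-90]))
```

```text
block top [504.84880116 -39.53080278 146.75181317] [490.53704289 -54.5239812  140.01071202] [518.03634323 -25.46812644 149.35874555]
pin top [674.63655026 -38.80619762 142.8459247 ] [664.6764523  -49.20970509 138.14953358] [685.29967951 -28.78490632 146.78027488]
tip [619.75325308 -45.62253917 122.09931314] [636.64615841 -35.13938061 128.93469991]
ledge ((559.9801635742188, -37.89038848876953), (182.16513061523438, 43.0696907043457), 1.9375346899032593) [571.57778646 -36.79156867 125.19603458]
bar [ 625.32004868 -191.19087468  140.19312187] [700.84409032 -33.97537004 462.92991467]
[  1.66020757 403.5697639 ] 1.0286621825764588
[220.94693066 254.15108216]
```

Emit:
jog_arm:
  increments: [0, 0, 0, -16, 27, 20, 0, 0, 0, 0, -17, 27, 40, 0, 0, 0, 0, 0, 0, 40, 0, 0, 0, 0, 0, 0, 20, 0, 0, 0, 0, 0, 0, 20, 0, 0, 0, 0, 0, 0, 20, 0, 0, 0, 0, 0, 0, 15, 0, 0, 0, 0, 0, 0, 15, 0, 0, 0, 0, 0, 0, 15, 0, 0, 0, 0, 0, 0, 15, 0, 0, 0, 0, 0, 0, 10, 0, 0, 0, 0, 0, 0, 10, 0]

```text
t: 5.12
ee_pos: [677.8, -100.2, 132.0]
orientation: [-2.182, -2.26, -0.0]
ft_force: [-0.4, 1.2, 1.1]
width: 0.4
grasp_force: 0.7
```

Emit:
jog_arm:
  increments: [0, 0, 0, 0, 0, 5, 0, 0, 0, 0, 0, 0, 4, 0, 0, 0, 0, 0, 0, 3, 0, 0, 0, 0, 0, 0, 2, 0, 0, 0, 0, 0, 0, 1, 0, 0, 0, 0, 0, 0, 0, 0]

```text
t: 5.88
ee_pos: [677.9, -100.2, 118.3]
orientation: [2.182, 2.26, 0.0]
ft_force: [-2.0, 0.6, 5.4]
width: 0.6
grasp_force: 2.4
```

Emit:
jog_arm:
  increments: [0, 0, 0, 0, 0, 2, 0, 0, 0, 0, 0, 0, 0, 0, 0, 0, 0, 0, 0, 0, 0, 0, 0, 0, 0, 0, -40, 0, 0, 0, 0, 0, 0, -60, 0, 0, 0, 0, 0, 0, -40, 0, 0, 0, 0, 16, -53, 0, 0, 0, 0, 0, 16, -53, 0, 0, 0, 0, 0, 17, -53, 0, 0, 0, 0, 0, 17, -53, 0, 0, 0, 0, 0, 0, 0, 0, 0, 0, 0, 0, 0, 0, 0, 0]

```text
t: 7.38
ee_pos: [464.7, -42.0, 256.3]
orientation: [2.18, 2.259, 0.002]
ft_force: [0.8, -0.9, 0.6]
width: 0.7
grasp_force: 0.0
```

Run:
```python
from h import *
o=get_obs(); print(o["t"],o["ee_pos"])
im=shot("wrist"); W=cloud(im); im2=shot("side"); W2=cloud(im2)
a=im["pixels"]; b=im2["pixels"][130:270,220:360]
cv2.imwrite("pics/e.png",np.hstack([a,cv2.resize(b,(384,384))])[:, :][:,:].copy() if 0 else cv2.resize(np.hstack([a,cv2.resize(b,(384,384))]),(800,343)))
P=W.reshape(-1,3);c=a.reshape(-1,3)
m=(c.max(1)<70)&(np.abs(P[:,2]-147)<4)&(np.hypot(P[:,0]-505,P[:,1]+40)<30)
print("block",m.sum(),P[m].mean(0),P[m].min(0),P[m].max(0))
P=W2.reshape(-1,3)
m=(np.abs(P[:,0]-680)<16)&(P[:,1]>-210)&(P[:,1]<-70)&(P[:,2]>100)
p=np.polyfit(P[m,1],P[m,2],1);print(m.sum(),p,np.median(P[m,2]))
```

```text
7.375 [464.69102728 -42.01287659 256.34684427]
block 716 [502.77088101 -39.11665443 146.78839519] [488.8976739  -53.91382309 143.08443228] [517.68383152 -25.38535759 148.96048045]
274 [-1.63702892e-03  1.17175504e+02] 117.62564714876709
```

View pics/e.png

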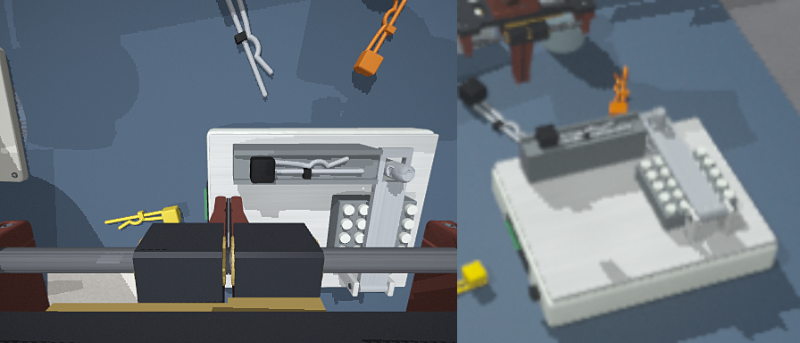

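The bar is level (slope ≈0), and the pin at (400,170) stands up through its opening. I'll go down behind the block.

Emit:
jog_arm:
  increments: [0, 0, 0, 1.5, 0, 50, 0, 0, 0, 0, 0, 0, 50, 0, 0, 0, 0, 0, 0, 22, 0, 0, 0, 0, 0, 0, 9.5, 0, 0, 0, 0, 0, 0, 0, 0, 0, 0, 0, 0, 0, 0, 0]

```text
t: 8.22
ee_pos: [464.6, -40.4, 125.0]
orientation: [2.181, 2.259, 0.002]
ft_force: [0.1, -0.4, 0.7]
width: 0.4
grasp_force: 0.0
```

Emit:
jog_arm:
  increments: [0, 0, 0, 0, 4, 0, 0, 0, 0, 0, 0, 4, 0, 0, 0, 0, 0, 0, 4, 0, 0, 0, 0, 0, 0, 4, 0, 0, 0, 0, 0, 0, 4, 0, 0, 0, 0, 0, 0, 4, 0, 0, 0, 0, 0, 0, 4, 0, 0, 0, 0, 0, 0, 4, 0, 0]

```text
t: 9.22
ee_pos: [495.7, -39.1, 124.1]
orientation: [-2.182, -2.26, 0.0]
ft_force: [0.0, 0.1, -0.2]
width: 0.7
grasp_force: 0.2
```

Emit:
jog_arm:
  increments: [0, 0, 0, 0, 4, 0, 0, 0, 0, 0, 0, 4, 0, 0, 0, 0, 0, 0, 4, 0, 0, 0, 0, 0, 0, 0, 0, 0]

```text
t: 9.72
ee_pos: [508.0, -38.7, 124.2]
orientation: [2.181, 2.26, 0.0]
ft_force: [-0.8, -0.1, 0.4]
width: 0.3
grasp_force: 0.0
```

Run:
```python
from h import *
o=get_obs(); print(o["t"],o["ee_pos"],o["ft_force"])
im=shot("wrist"); W=cloud(im); s=shot("scene")["pixels"][140:260,120:290]
cv2.imwrite("pics/f.png",cv2.resize(np.hstack([im["pixels"],cv2.resize(s,(544,384))]),(800,291)) if 0 else np.hstack([cv2.resize(im["pixels"][130:300,200:460],(520,340)),cv2.resize(s,(280,340))]))
P=W.reshape(-1,3);c=im["pixels"].reshape(-1,3)
m=(c.max(1)<70)&(np.abs(P[:,2]-147)<4)&(np.hypot(P[:,0]-530,P[:,1]+40)<40)
print("block",m.sum(),P[m].mean(0),P[m].min(0),P[m].max(0))
```

```text
9.725 [507.96453274 -38.67400428 124.22453185] [-0.84847326 -0.08532151  0.36920117]
block 999 [528.59721097 -29.25638438 146.5831169 ] [503.30537827 -36.06953294 143.0249466 ] [543.54830363 -23.93578476 150.37498007]
```

View pics/f.png

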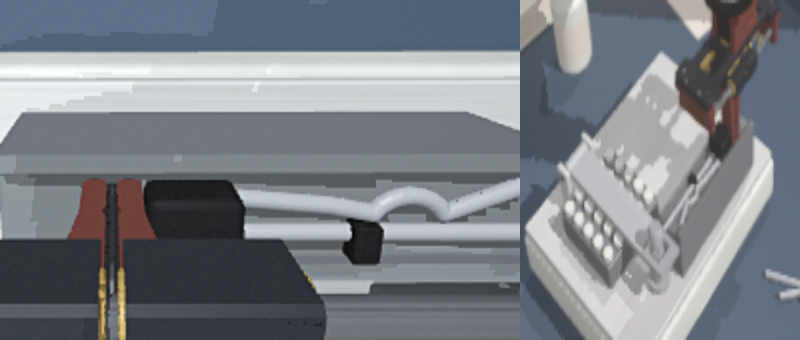

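The fingers sit squarely behind the block, between the rails, and the clip is straight. I'll keep pushing.

Emit:
jog_arm:
  increments: [0, 0, 0, 0, 4, 0, 0, 0, 0, 0, 0, 4, 0, 0, 0, 0, 0, 0, 4, 0, 0, 0, 0, 0, 0, 4, 0, 0, 0, 0, 0, 0, 4, 0, 0, 0, 0, 0, 0, 4, 0, 0, 0, 0, 0, 0, 4, 0, 0, 0, 0, 0, 0, 4, 0, 0, 0, 0, 0, 0, 4, 0, 0]

```text
t: 10.95
ee_pos: [543.7, -37.4, 124.2]
orientation: [-2.182, -2.26, 0.0]
ft_force: [-0.5, -0.1, -0.0]
width: 0.6
grasp_force: 0.4
```

Emit:
jog_arm:
  increments: [0, 0, 0, 0, 3, 0, 0, 0, 0, 0, 0, 3, 0, 0, 0, 0, 0, 0, 3, 0, 0, 0, 0, 0, 0, 3, 0, 0, 0, 0, 0, 0, 3, 0, 0]

```text
t: 11.58
ee_pos: [557.8, -36.8, 124.1]
orientation: [-2.181, -2.26, 0.002]
ft_force: [-5.8, -0.2, 4.3]
width: 0.2
grasp_force: 2.7
```

Spreading has begun, so the leg is through the hole. I'll go on.

Emit:
jog_arm:
  increments: [0, 0, 0, 0, 2, 0, 0, 0, 0, 0, 0, 2, 0, 0, 0, 0, 0, 0, 2, 0, 0, 0, 0, 0, 0, 2, 0, 0]

```text
t: 12.08
ee_pos: [564.1, -36.4, 123.8]
orientation: [-2.179, -2.258, 0.005]
ft_force: [-10.4, -0.0, 6.0]
width: 0.4
grasp_force: 5.0
```

Emit:
jog_arm:
  increments: [0, 0, 0, 0, 2, 0, 0, 0, 0, 0, 0, 2, 0, 0, 0, 0, 0, 0, 2, 0, 0]

```text
t: 12.45
ee_pos: [572.4, -36.3, 124.0]
orientation: [-2.182, -2.26, 0.0]
ft_force: [-1.8, -0.6, 0.2]
width: 0.5
grasp_force: 1.0
```

Emit:
jog_arm:
  increments: [0, 0, 0, 0, 1.5, 0, 0, 0, 0, 0, 0, 1, 0, 0, 0, 0, 0, 0, 0, 0, 0]

```text
t: 12.82
ee_pos: [575.5, -36.3, 124.2]
orientation: [2.181, 2.26, 0.001]
ft_force: [-1.7, -0.0, 0.0]
width: 0.3
grasp_force: 0.5
```

Emit:
jog_arm:
  increments: [0, 0, 0, 0, 1.5, 0, 0, 0, 0, 0, 0, 1, 0, 0, 0, 0, 0, 0, 0, 0, 0]

```text
t: 13.2
ee_pos: [577.9, -36.2, 124.3]
orientation: [2.181, 2.26, 0.001]
ft_force: [0.5, 0.5, 0.0]
width: 0.4
grasp_force: 0.2
```

Emit:
jog_arm:
  increments: [0, 0, 0, 0, 1, 0, 0, 0, 0, 0, 0, 1, 0, 0, 0, 0, 0, 0, 0, 0, 0]

```text
t: 13.58
ee_pos: [579.8, -36.1, 124.2]
orientation: [2.181, 2.26, 0.001]
ft_force: [-1.2, 0.5, -0.5]
width: 0.7
grasp_force: 0.1
```

Run:
```python
from h import *
o=get_obs(); print(o["t"],o["ee_pos"],o["ft_force"])
im=shot("wrist"); W=cloud(im); s=shot("scene")["pixels"][180:250,170:260]
cv2.imwrite("pics/g.png",np.hstack([cv2.resize(im["pixels"][130:300,240:500],(520,340)),cv2.resize(s,(280,340))]))
P=W.reshape(-1,3);c=im["pixels"].reshape(-1,3)
m=(c.max(1)<70)&(np.abs(P[:,2]-147)<4)&(np.hypot(P[:,0]-600,P[:,1]+40)<40)
print("block",m.sum(),P[m].min(0),P[m].max(0))
```

```text
13.575 [579.81386487 -36.14261731 124.24868297] [-1.24797835  0.49298585 -0.48011658]
block 1006 [575.14803729 -33.16357885 143.04794853] [614.95004992 -21.03036379 150.66263477]
```

View pics/g.png

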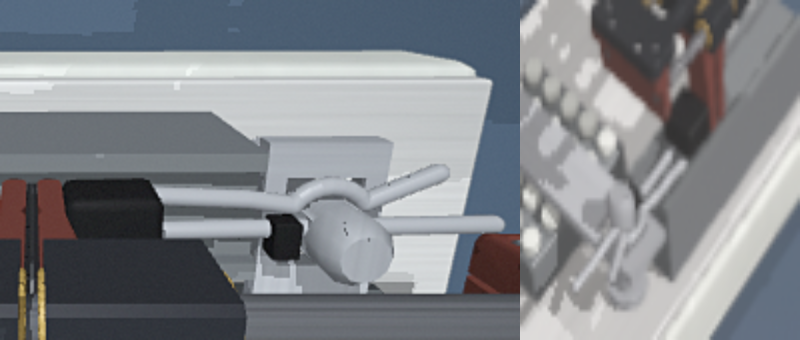

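The leg is through the pin, the bend at (330,190) is over the shank, and the lug at (283,237) is nearly against it. I'll press gently until it stops.

Emit:
jog_arm:
  increments: [0, 0, 0, 0, 1, 0, 0, 0, 0, 0, 0, 0, 0, 0, 0, 0, 0, 0, 0, 0, 0]

```text
t: 14.05
ee_pos: [580.6, -36.1, 124.2]
orientation: [2.182, 2.26, 0.0]
ft_force: [0.9, 0.2, -0.4]
width: 0.6
grasp_force: 0.2
```

Emit:
jog_arm:
  increments: [0, 0, 0, 0, 1, 0, 0, 0, 0, 0, 0, 0, 0, 0, 0, 0, 0, 0, 0, 0, 0]

```text
t: 14.42
ee_pos: [581.1, -36.0, 124.1]
orientation: [-2.181, -2.26, 0.001]
ft_force: [-3.1, 0.1, 1.4]
width: 0.5
grasp_force: 1.5
```

Emit:
jog_arm:
  increments: [0, 0, 0, 0, 1, 0, 0, 0, 0, 0, 0, 1, 0, 0, 0, 0, 0, 0, 0, 0, 0]

```text
t: 14.8
ee_pos: [581.8, -35.9, 124.0]
orientation: [-2.18, -2.259, 0.004]
ft_force: [-8.0, 1.0, 5.0]
width: 0.6
grasp_force: 4.1
```

The force is climbing with hardly any motion, so the lug is on its stop. I'll back off and check.

Emit:
jog_arm:
  increments: [0, 0, 0, 0, -5, 0, 0, 0, 0, 0, 0, -20, 0, 0, 0, 0, 0, 0, 0, -40, 0, 0, 0, 0, 0, 0, -60, 0, 0, 0, 0, 0, 0, -40, 0, 0, 0, 0, 0, 0, 0, 0, 0, 0, 0, 0, 0, 0, 0]

```text
t: 15.68
ee_pos: [558.3, -36.9, 263.7]
orientation: [2.182, 2.26, 0.0]
ft_force: [0.1, -0.4, 0.1]
width: 0.4
grasp_force: 0.0
```

Run:
```python
from h import *
im=shot("wrist"); W=cloud(im); s=shot("scene")["pixels"][180:250,170:260]
cv2.imwrite("pics/i.png",np.hstack([cv2.resize(im["pixels"][110:280,220:480],(520,340)),cv2.resize(s,(280,340))]))
P=W.reshape(-1,3);c=im["pixels"].reshape(-1,3)
m=(c.max(1)<70)&(np.abs(P[:,2]-147)<4)&(np.hypot(P[:,0]-603,P[:,1]+37)<25); print("block",P[m].min(0),P[m].max(0))
m=(np.hypot(P[:,0]-675,P[:,1]+38)<20)&(P[:,2]>138); print("pin",P[m].min(0),P[m].max(0))
m=(np.abs(P[:,0]-680)<12)&(P[:,1]>-200)&(P[:,1]<-80)&(P[:,2]>100)&(P[:,2]<160); print("bar",m.sum(),np.polyfit(P[m,1],P[m,2],1))
```

```text
block [589.15281474 -50.8159626  143.04454398] [617.57971592 -21.55588299 149.61566488]
pin [664.43926476 -50.02010911 138.02394551] [686.35008649 -28.31362688 145.98274138]
bar 799 [-7.00086711e-04  1.18051896e+02]
```

View pics/i.png

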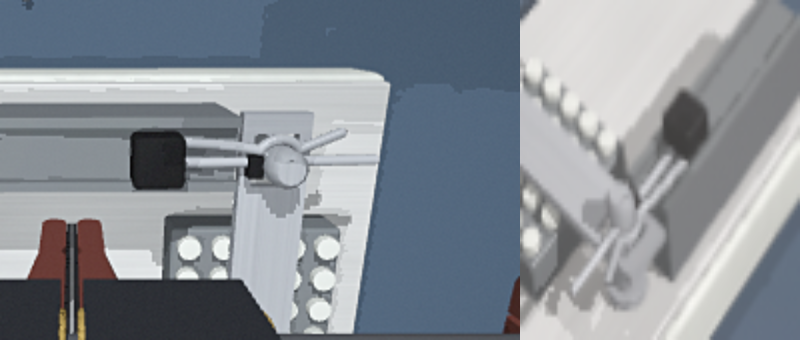

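The block-to-pin distance is 72 mm, exactly home. The bar is level and the bend at (280,150) is closed round the shank. I'll hand it in.

```bash
python3 -c "
from workcell import job; print(job.close_job())"
```

```text
the job is handed in; nothing more can be done
None
```

The job is handed in: the bar is folded level over the rack, the clip is fully home with its bend round the pin shank, and the arm is clear; the jar, bottle and tip box were not touched, and the judge's verdict was not shown.

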